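# Index the carousel home and lock it through the guard window

## Task

Push the raised sector of the parts carousel round clockwise (seen from above) until its nose meets the upright stop post. Then lock it there: reach down through the window of the guard box without touching the guard, press the lever inside fully down, so that it stays down, and come back out without touching the guard. Do not press the lever before the carousel is home, and leave the loose parts where they lie: nothing is to be picked up.

Things in the scene. Friction and masses are not known exactly. Their poses are not given: they have to be found in the camera images.
- carousel (a joint): angle of the carousel, rad: grows as it turns clockwise seen from above; starts at 0 to 0.6; 1.5 is home, a hard stop, where the small nose on the rim of its raised sector meets the steel post on the base. It turns stiffly (about 0.08 N m of friction, so 1 to 2 N at the sector's face) and stays where it is left
- indexer: fixed round aluminium base of the carousel, 228 mm across, 12 mm high; origin under its centre, on the turning axis. On it stands the steel stop post, 12 mm thick, 103 mm from the axis, top 62 mm above the shelf
- carousel_axis (a point): point on the carousel's vertical turning axis, level with its disc's upper face, 30 mm above the shelf. Grey plastic disc 184 mm across; at its middle, one piece with it, a fluted aluminium knob 88 mm across, top 71 mm above the shelf; the rest is flat apart from the black raised sector and pockets 1 mm high
- push_face (a point): where to push: centre of the flat upright face at the trailing (counter-clockwise) end of the black sector, 72 mm from the axis, 51 mm above the shelf; turns with the carousel. The face is radial, 44 to 92 mm from the axis, 30 to 72 mm above the shelf. The sector spans 90 degrees, too wide to grasp; behind the face the disc is free for over 90 degrees
- guard: fixed guard box, 160 (its x) x 136 (its y) x 60 mm high (screw heads at the corners 2 mm more), clear plastic sides, a white floor and an aluminium top frame 6 mm thick with a rectangular window of 88 (x) x 76 (y) mm in the middle; origin under its centre. Must not be touched at all
- window (a point): centre of the guard's window, level with the upper face of the frame, 60 mm above the shelf; axes as the guard's
- lock_lever (a joint): angle of the lever, rad: 0 is fully up, 0.32 fully down (hard stop); starts at 0 to 0.06. Pressing its pad takes about 2.5 N and it stays where it is left; counted as down beyond 0.26
- lever_pad (a point): centre of the upper face of the lever's black pad (40 mm along the guard's x, 34 mm along its y), seen under the window, about 43 mm above the shelf when up and 25 mm when fully down. The lever runs along the guard's x axis, pivoted 56 mm to the -x side of the pad, and swings down
- board: violet circuit board, 70 x 50 x 4 mm (8 mm over its parts), loose, lying to one side of the fixtures; origin under its centre
- film_capacitor: yellow plastic box-shaped capacitor, 26 x 14 x 20 mm high, loose; origin under its centre
- keypad_button: black rubber keypad button, 26 mm across, 14 mm high, loose; origin under its centre
- cell_holder: round nickel-plated coin cell holder with two tabs, 32 mm long, 29 mm across, 6 mm high, loose; origin under its centre
- spacer: aluminium spacer, 24 mm across, 30 mm high, standing loose to the other side; origin under its centre
There are look-alikes about, which are no part of the job. What is shaped like the indexer but turquoise is not meant.

How it is judged:
On the way, in this order (a step that is already met when the one before it is completed fails the run):
1. the carousel is turned clockwise home against its stop (value of joint carousel above 1.44 rad), for 0.2 s.
2. the lever in the guard is pressed fully down (value of joint carousel above 1.44 rad and value of joint lock_lever above 0.26 rad), for 0.2 s.
At the end, for the whole second after the job is handed in: The carousel stands within 0.06 rad of its stop (above 1.44 rad) and the lever is down (above 0.26 of 0.32 rad), both at rest (all of step 2 and velocity of joint carousel between -0.05 and 0.05 rad/s and velocity of joint lock_lever between -0.05 and 0.05 rad/s); the robot touches nothing.
It fails at once if the guard is touched (contact force between guard and anything else above 0.3 N).
It fails at once if the lever is pressed before the carousel is home (value of joint lock_lever above 0.16 rad and value of joint carousel below 1.4 rad).
It fails at once if a loose part is lifted, carried or pushed away (20 mm) (distance of any of board, film_capacitor, keypad_button, cell_holder, spacer from where it was at the start of the episode above 0.02 m).
It also fails if it takes over 48 s, if anything falls off the work surface, if the arm or the gripper's body presses on something with over 40 N, if the wrist force passes 120 N, or if a joint passes its speed limit or range.

## Robot

A 6-joint arm with a two-finger parallel gripper is mounted at the origin on the work surface. World frame = base frame: x ahead of the robot, y to its left, z up, the work surface at z = 0. Lengths are in m, angles in rad, forces in N, time in s.
With the tool pointing down it reaches from about 0.375 to 0.9 m from the base axis. Payload 3.1 kg.
Tool frame: the origin (TCP) lies on the centre line of the jaws, within the pads' length; the fingertips stand robot.finger_overhang ahead of it and the grasp point (between the pads) lies 2 mm behind it (robot.finger_overhang is the distance from the TCP to the fingertips, in m); z points along the fingers, y is the direction in which the jaws open and shut (so a half turn about z gives the same grasp; the last joint's range is limited). The gripper opens to 87 mm and grips with 3 to 60 N. Pads are 19 mm wide; open, the fingers measure 117 mm over their backs; the gripper's body (75 mm by 190 mm) begins 51 mm behind the grasp point.
Start: joints at [1.113, 0.527, 1.433, -0, 1.181, -0.178], TCP at [0.172, 0.601, 0.24] pointing down, gripper open.
Joint ranges: [-3.08, 3.08], [-0.75, 2.2], [0.22, 2.44], [-1.43, 4.57], [0, 2.65], [-2.85, 2.85]. Speed limits (rad/s): [2.79, 2.79, 3.14, 3.14, 3.14, 3.14].

## Interface

Orientations are given as a unit quaternion [x, y, z, w].
In Python, from rig import robot gives the robot as it stands. The module is installed in compiled form; this text tells all that it offers.
- The arm moves only by the tool step_arm, never from a script. Its arguments are lists of equal length, an entry for each row: "slide": the shift along the tool's x, y, z in mm, a list of three; "twist": the turn about the tool's z in degrees. A call has 1 to 20 rows; each row shifts and turns the commanded pose from where the row before left it, along the tool's axes as they then stand; what a row does not reach is not made up. A row lasts 1/12 s, in which the tool goes at most 41.7 mm and 7.16 degrees, less where a joint would pass 70% of its speed; a pose out of reach is approached as far as the arm can. A call is refused whole if a number of a shift passes 41.7 or a number of a turn 7.16, either way. A call with a gripper value outside its range is refused whole. "jaw" is the finger opening in mm, from 0 to 87, set as the call begins (left out, the last holds). The fingers move at their own pace and stop on an object; "force" is the grip in N (left out, the last holds). Time passes only in rows, so rows that do not move let the fingers close. It gives the time, the measured TCP pose, the force and the opening at its end, in the units of the state.
- robot.get_obs(): the state, without advancing time (a new reading comes with each control period).
- robot.camera(name): name is "scene" or "top" or "wrist"; returns a dict with "color" (400x640x3 uint8, blue, green, red), "depth" (400x640 float32, m along the optical axis (not along the pixel's ray), 0 where there is no reading), "camera_matrix" (3x3 intrinsics, pixels), "origin" and "orientation" of the camera in the world. Camera axes: x right, y down, z forward; pixel columns grow to the right and rows downward; lengths in m; the calibration is good to about 2 mm. The wrist camera is an equidistant fisheye: a pixel r from the principal point sees the ray r / f radians off the axis. A picture is of the moment at which its call begins.
- robot.hand_in(): hands the job in, once; it reports no verdict.
The state is a dict: "time": time; "q": joint angles; "joint_velocities": joint speeds; "joint_torque": joint torques, N m; "position": TCP position; "tool_rot": TCP orientation; "ft_force": force on the tool from outside, world axes, zero at the start; "moment": the same for the moment, N m; "grip_width": finger opening in m.
Only numpy, scipy, OpenCV 4.12 (cv2) and the standard library are available. Lean on these libraries where they do the work, as an engineer would, in place of code of your own. Each camera call takes 0.05 s, during which the arm holds its last target.

## Working session

There is one attempt and no reset: what is moved stays moved. The work goes in short steps, Python scripts to look and compute and a tool call to move; the robot and the scene stay as the last step left them, time stands still between calls to the robot, and variables do not carry over. Pictures are saved under pics/ and viewed, and the job is handed in when it is done.

Besides the shell and the picture viewer there is one more tool, called after ">>>" by a JSON object that holds its "api" and its "payload". step_arm: Moves the arm, as the interface text tells. Its arguments: {"type":"object","properties":{"slide":{"type":"array","items":{"type":"array","items":{"type":"number"}}},"twist":{"type":"array","items":{"type":"number"}},"jaw":{"type":"number"},"force":{"type":"number"}},"required":["slide","twist"]}

```bash
mkdir -p pics; ls
python3 - <<'E'
from rig import robot
import cv2
o=robot.get_obs()
for k in o: print(k,o[k])
print(robot.finger_overhang)
for n in ("scene","top","wrist"):
    c=robot.camera(n); cv2.imwrite(f"pics/{n}0.png",c["color"]); print(n,c["camera_matrix"].tolist(),c["origin"],c["orientation"])
E
```

```text
pics
time 0.0
q [ 1.11350741e+00  5.28483667e-01  1.43392420e+00 -3.63844501e-05
  1.18139539e+00 -1.78467507e-01]
joint_velocities [ 0.00015923  0.00208161 -0.0004608  -0.00150677 -0.00027645  0.00157374]
joint_torque [-3.00026404e-04 -4.40048110e+01 -1.76588738e+01  6.30615139e-02
  5.84399840e-02 -1.90699948e-04]
position [0.17165675 0.60022528 0.23855389]
tool_rot [ 1.38952620e-01  9.90298413e-01 -1.05518400e-03 -3.29483892e-04]
ft_force [-0.79036324  0.81481243 -0.33934377]
moment [ 0.01653755  0.01075832 -0.00028879]
grip_width 0.08660111562425596
0.017
scene [[389.32726236024257, 0.0, 317.13771612734985], [0.0, 389.32726236024257, 203.69161976541645], [0.0, 0.0, 1.0]] [ 0.90253817 -0.07896671  0.90494985] [ 0.74875922  0.61247326 -0.16397375 -0.19325823]
top [[374.2613238473902, 0.0, 320.2852853607243], [0.0, 374.2613238473902, 197.58250032992268], [0.0, 0.0, 1.0]] [ 0.30728436 -0.01697983  1.27716484] [ 0.7067745  -0.70551497  0.034046   -0.03948812]
wrist [[309.70691628693146, 0.0, 318.8328138348798], [0.0, 309.70691628693146, 200.45314727684328], [0.0, 0.0, 1.0]] [0.0928499  0.62342552 0.38426108] [0.78954363 0.59465907 0.09088318 0.12141541]
```

View pics/scene0.png

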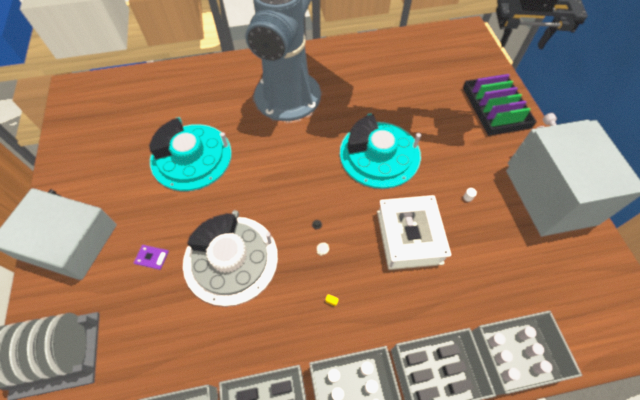

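View pics/top0.png

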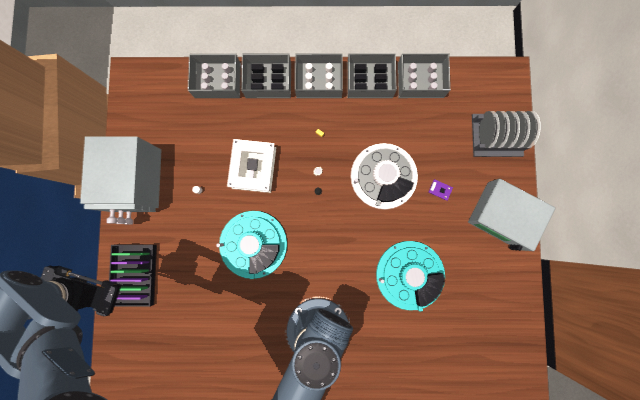

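View pics/wrist0.png

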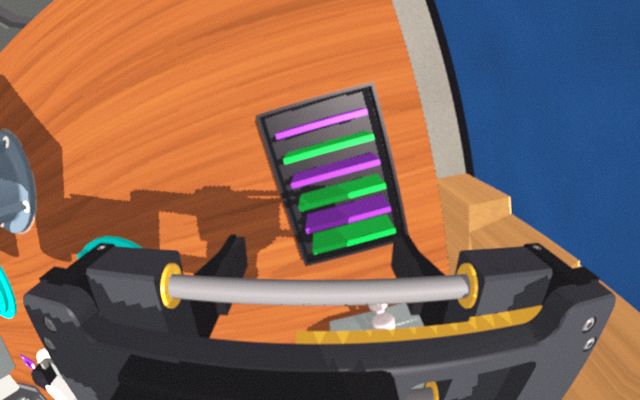

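The scene holds three things that could be the indexer: a white/aluminium one at top (384,175), a turquoise one at (252,245) and a turquoise one at (411,275). By the description I choose the aluminium one. There is only one guard, at (252,165). I'll check both in close crops.

```bash
cat > h.py <<'E'
from rig import robot
import cv2, numpy as np
from scipy.spatial.transform import Rotation as R
def cloud(c):
    K=c["camera_matrix"]; d=c["depth"]; v,u=np.mgrid[:400,:640]
    P=np.stack([(u-K[0,2])/K[0,0]*d,(v-K[1,2])/K[1,1]*d,d],-1)
    return P@R.from_quat(c["orientation"]).as_matrix().T+c["origin"]
def px2w(c,u,v,z):
    K=c["camera_matrix"]; r=R.from_quat(c["orientation"]).as_matrix()@np.array([(u-K[0,2])/K[0,0],(v-K[1,2])/K[1,1],1])
    o=np.array(c["origin"]); return o+r*(z-o[2])/r[2]
def w2px(c,p):
    q=(np.asarray(p)-c["origin"])@R.from_quat(c["orientation"]).as_matrix(); K=c["camera_matrix"]
    return np.stack([q[...,0]/q[...,2]*K[0,0]+K[0,2],q[...,1]/q[...,2]*K[1,1]+K[1,2]],-1)
E
python3 - <<'E'
from h import *
c=robot.camera("top"); P=cloud(c); np.savez("top.npz",P=P,color=c["color"])
s=robot.camera("scene"); S=cloud(s); np.savez("scene.npz",P=S,color=s["color"])
a=c["color"][130:220,335:460]; b=c["color"][130:200,215:290]
cv2.imwrite("pics/car_top.png",cv2.resize(a,None,fx=6,fy=6,interpolation=cv2.INTER_CUBIC))
cv2.imwrite("pics/gd_top.png",cv2.resize(b,None,fx=8,fy=8,interpolation=cv2.INTER_CUBIC))
a=s["color"][200:310,130:290]; b=s["color"][180:280,370:460]
cv2.imwrite("pics/car_sc.png",cv2.resize(a,None,fx=5,fy=5,interpolation=cv2.INTER_CUBIC))
cv2.imwrite("pics/gd_sc.png",cv2.resize(b,None,fx=6,fy=6,interpolation=cv2.INTER_CUBIC))
for n,u,v in (("axis",387,174),("board",441,190),("butt",318,191),("cell",318,171),("cap",320,132),("spacer",197,189),("table",318,220),("pad",252,163)): print(n,P[v,u].round(4))
E
```

```text
axis [ 0.5106 -0.2245  0.072 ]
board [ 0.4669 -0.4198  0.0037]
butt [0.4617 0.0007 0.0138]
cell [0.5318 0.001  0.0071]
cap [ 0.6652 -0.0057  0.0207]
spacer [0.4659 0.4077 0.0308]
table [ 0.364   0.0007 -0.0049]
pad [0.553  0.2225 0.0399]
```

View pics/car_top.png

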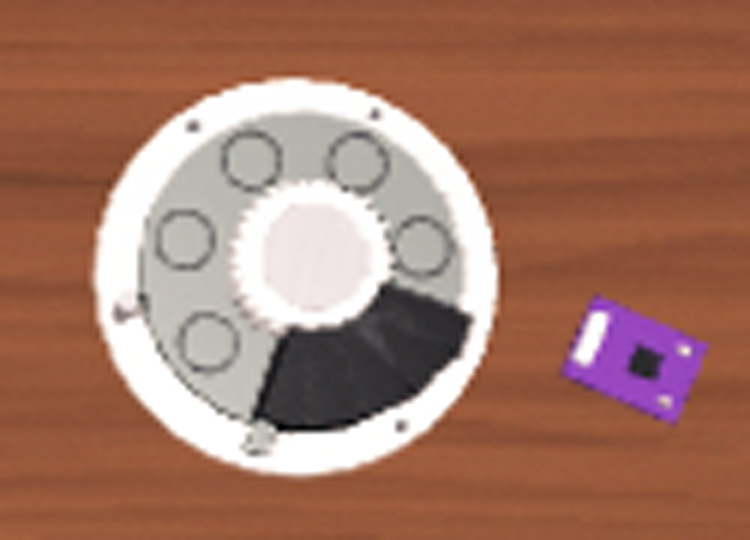

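View pics/gd_top.png

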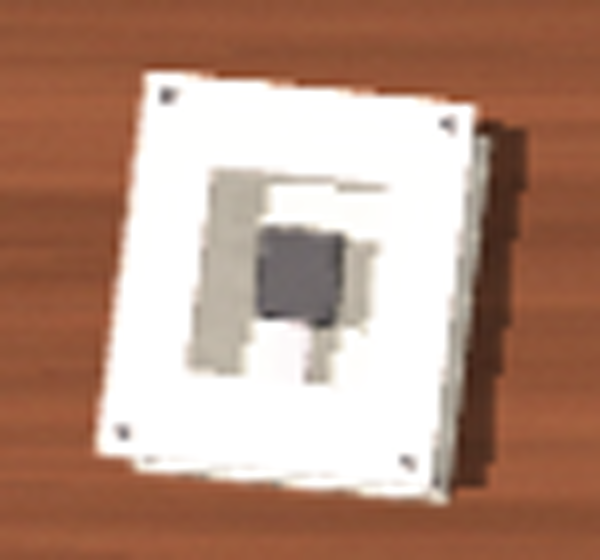

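View pics/car_sc.png

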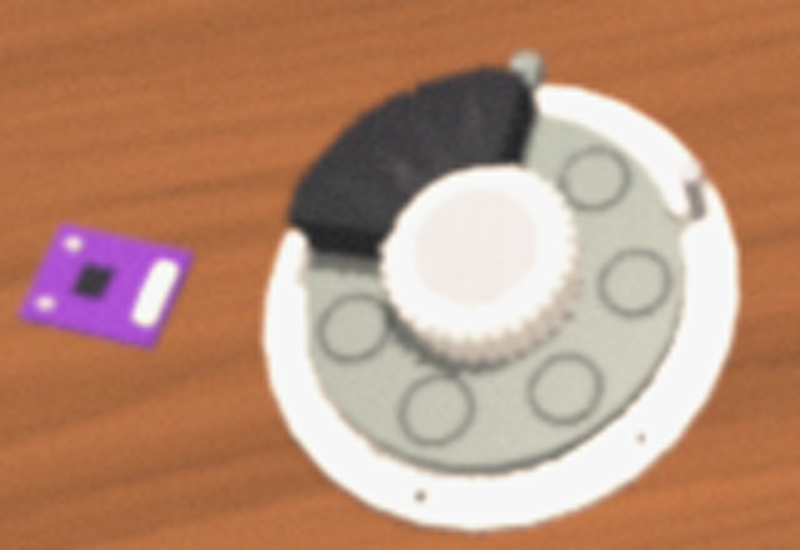

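View pics/gd_sc.png

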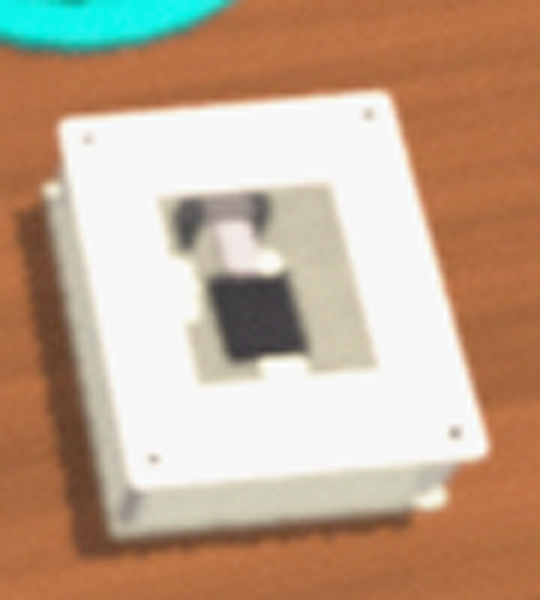

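Run:
```python
from h import *
for n in ("top","scene"):
    D=np.load(n+".npz"); P=D["P"]; C=D["color"].astype(int); z=P[...,2]
    near=np.hypot(P[...,0]-.51,P[...,1]+.22)<.14
    def fit(x,y):
        A=np.c_[x,y,np.ones_like(x)]; s=np.linalg.lstsq(A,x*x+y*y,rcond=None)[0]; return s[0]/2,s[1]/2,np.sqrt(s[2]+s[0]**2/4+s[1]**2/4)
    k=near&(z>.066)&(C.min(-1)>120); ck=P[k]; 
    (cx,cy),r=cv2.minEnclosingCircle((ck[:,:2]*1000).astype(np.float32)); print(n,"knob",cx,cy,r,np.median(ck[:,2]),k.sum())
    # base outline: white pixels 
    k=near&(z>.004)&(z<.03)&(C.min(-1)>120); b=P[k]; print(" base median z",np.median(b[:,2]))
    h=cv2.convexHull((P[near&(z>.006)][:,:2]*1000).astype(np.float32)); (cx,cy),r=cv2.minEnclosingCircle(h); print(" outline",cx,cy,r)
    for name,k in (("sector",near&(z>.06)&(C.max(-1)<90)),):
        p=P[k][:,:2]*1000; print(" sector",k.sum(), cv2.minEnclosingCircle(p.astype(np.float32)))
    g=(np.hypot(P[...,0]-.55,P[...,1]-.22)<.125)&(z>.05)
    p=P[g]; print(" guard n",g.sum(),"z",np.median(p[:,2])); 
    rc=cv2.minAreaRect((p[:,:2]*1000).astype(np.float32)); print(rc)
    pad=(np.hypot(P[...,0]-.55,P[...,1]-.22)<.07)&(C.max(-1)<110)&(z<.055)&(z>.03); p=P[pad]; print(" pad",pad.sum(),p.mean(0),cv2.minAreaRect((p[:,:2]*1000).astype(np.float32)))
# table height & guard z
```

```text
top knob 497.6866760253906 -244.69680786132812 67.33421325683594 0.06963092470042731 448
 base median z 0.01377430795622836
 outline 508.4974365234375 -223.94932556152344 134.8855743408203
 sector 509 ((455.3240966796875, -250.17303466796875), 60.83639907836914)
 guard n 1391 z 0.059079536701961866
((545.798828125, 223.10906982421875), (136.95062255859375, 161.41197204589844), 84.01327514648438)
 pad 35 [0.54751036 0.21837068 0.04010611] ((547.5394897460938, 223.259521484375), (34.1349983215332, 33.643917083740234), 83.45306396484375)
scene knob 493.8768615722656 -217.62649536132812 66.58357238769531 0.0723221604001123 997
 base median z 0.014311934923477154
 outline 508.5635986328125 -221.89906311035156 137.58291625976562
 sector 854 ((459.2119140625, -253.90298461914062), 62.51591110229492)
 guard n 2512 z 0.062097932646438536
((543.886474609375, 222.68272399902344), (136.97366333007812, 162.1278076171875), 83.94506072998047)
 pad 178 [0.54810707 0.2192127  0.04387721] ((531.3905029296875, 221.56668090820312), (31.180442810058594, 75.86866760253906), 85.10093688964844)
```

```bash
cat >> h.py <<'E'
def refine_circle(P,mask,c0,lo,hi):
    pass
E
python3 - <<'E'
from h import *
t=robot.camera("top"); s=robot.camera("scene")
f=lambda c,u,v,z:(px2w(c,u,v,z)*1000).round(1)
T=lambda u,v,z:f(t,335+u/6,130+v/6,z); S=lambda u,v,z:f(s,130+u/5,200+v/5,z)
from math import atan2,degrees
# base circle: colour mask white, edges to table, fit via ellipse of boundary pixels projected at z=.012
for n,c,(x0,x1,y0,y1) in (("top",t,(335,425,130,220)),("scene",s,(170,290,205,315))):
    C=c["color"]; hsv=cv2.cvtColor(C,cv2.COLOR_BGR2HSV); m=((hsv[...,1]<70)|(C.max(-1)<100)).astype(np.uint8)
    mm=np.zeros_like(m); mm[y0:y1,x0:x1]=m[y0:y1,x0:x1]
    ct=max(cv2.findContours(mm,0,1)[0],key=cv2.contourArea)[:,0]
    w=np.array([px2w(c,u,v,.012)[:2] for u,v in ct])
    for it in range(8):
        A=np.c_[w,np.ones(len(w))]; q=np.linalg.lstsq(A,(w**2).sum(1),rcond=None)[0]; cx,cy=q[0]/2,q[1]/2; r=np.sqrt(q[2]+cx*cx+cy*cy)
        e=np.hypot(w[:,0]-cx,w[:,1]-cy)-r; w=w[abs(e)<max(.002,2*e.std())]
    print(n,"base",cx,cy,r,len(w),e.std())
print("knob top", T(317,257,.071), S(487,237,.071))
a=T(385,285,.072);b=T(470,315,.072); print("T face",a,b)
print("S face",S(382,235,.072),S(292,222,.072))
print("T lead",T(285,330,.072),T(252,420,.072),"S lead",S(532,100,.072))
print("post/nose T",T(125,305,.062),T(258,440,.06),"S",S(690,175,.062),S(527,62,.062))
print("pad",f(t,215+300/8,130+275/8,.041),f(s,370+258/6,180+318/6,.041))
W=[(212,168),(392,188),(372,385),(188,372)]
print("win T",[f(t,215+u/8,130+v/8,.06)[:2] for u,v in W])
print("win S",[f(s,370+u/6,180+v/6,.06)[:2] for u,v in ((155,195),(330,183),(378,368),(198,383))])
E
```

```text
top base 0.5156661920834704 -0.22365367041119186 0.1126845225213385 183 0.0009262114426813885
scene base 0.5159636309533786 -0.2267089885084404 0.1144049882779891 204 0.0010089893161498754
knob top [ 514.6 -227.5   71. ] [ 513.2 -220.7   71. ]
T face [ 499.1 -263.8   72. ] [ 482.7 -309.4   72. ]
S face [ 503.  -268.2   72. ] [ 488. -309.   72.]
T lead [ 474.5 -209.4   72. ] [ 425.5 -190.9   72. ] S lead [ 446.7 -193.2   72. ]
post/nose T [ 489.5 -123.9   62. ] [ 415.8 -195.7   60. ] S [ 496.4 -124.6   62. ] [ 419.8 -195.    62. ]
pad [548.1 220.5  41. ] [551.7 221.6  41. ]
win T [array([589.4, 254.3]), array([581. , 179.4]), array([498.5, 186.2]), array([503.8, 262.2])]
win S [array([498.1, 191.2]), array([507.1, 263. ]), array([589.5, 254.3]), array([581.5, 183.2])]
```

>>> {"api": "step_arm", "payload": {"slide": [[-12,-10,0],[-27,-21,0],[-27,-21,0],[-27,-21,0],[-27,-21,0],[-27,-21,0],[-27,-21,0],[-27,-21,0],[-27,-21,0],[-27,-21,0],[-27,-21,0],[-27,-21,0],[-27,-21,0],[-27,-21,0],[-27,-21,0],[-27,-21,0],[-27,-21,0],[0,0,0]], "twist": [0,0,0,0,0,0,0,0,0,0,0,0,0,0,0,0,0,0], "jaw": 0, "force": 20}}

```text
time: 1.85
position: [0.5085, 0.1415, 0.24]
tool_rot: [0.141, 0.99, -0.001, 0.003]
ft_force: [0.3, 0.1, 0.8]
grip_width: -0.0
```

```bash
cat >> h.py <<'E'
def togo(x,y,yaw=None):
    o=robot.get_obs(); Rm=R.from_quat(o["tool_rot"]).as_matrix(); p=np.array(o["position"])
    d=(Rm.T@(np.array([x,y,p[2]])-p))*1000; yx=np.degrees(np.arctan2(Rm[1,0],Rm[0,0]))
    print("t",round(o["time"],2),"pos",p.round(4),"yawx",yx.round(2),"togo mm",d.round(1),"F",np.round(o["ft_force"],2),"q",np.round(o["q"],2),"tilt z",Rm[:,2].round(4),"w",round(o["grip_width"],4))
E
python3 -c "
from h import *
togo(.5144,-.3013)"
```

```text
t 1.85 pos [0.5085 0.1415 0.24  ] yawx 163.74 togo mm [-129.6 -423.4    1. ] F [0.35 0.13 0.85] q [ 0.06  0.39  1.68 -0.    1.06 -1.22] tilt z [ 0.0056 -0.0021 -1.    ] w -0.0
```

>>> {"api": "step_arm", "payload": {"slide": [[-10,-33,0],[-10,-33,0],[-10,-33,0],[-10,-33,0],[-10,-33,0],[-10,-33,0],[-10,-33,0],[-10,-33,0],[-10,-33,0],[-10,-33,0],[-10,-33,0],[-10,-33,10],[-10,-27,20],[0,0,30],[0,0,30],[0,0,10],[0,0,0],[0,0,0]], "twist": [0,0,0,0,0,0,0,0,0,0,0,0,2,2,0,0,0,0]}}

```text
time: 3.35
position: [0.5124, -0.296, 0.1397]
tool_rot: [0.173, 0.985, 0.0, -0.0]
ft_force: [0.6, 0.7, 0.1]
grip_width: 0.0002
```

```bash
python3 -c "
from h import *
togo(.5144,-.3013)
c=robot.camera('top'); cv2.imwrite('pics/t1.png',cv2.resize(c['color'][130:260,300:460],None,fx=5,fy=4.6))
c=robot.camera('scene'); cv2.imwrite('pics/s1.png',cv2.resize(c['color'][180:310,110:300],None,fx=4,fy=4))
c=robot.camera('wrist'); cv2.imwrite('pics/w1.png',c['color'])
"
```

```text
t 3.35 pos [ 0.5124 -0.296   0.1397] yawx 160.06 togo mm [-3.7 -4.3 -0. ] F [0.59 0.72 0.08] q [-0.71  0.61  1.61  0.    0.92 -1.94] tilt z [-3.e-04  3.e-04 -1.e+00] w 0.0002
```

View pics/s1.png

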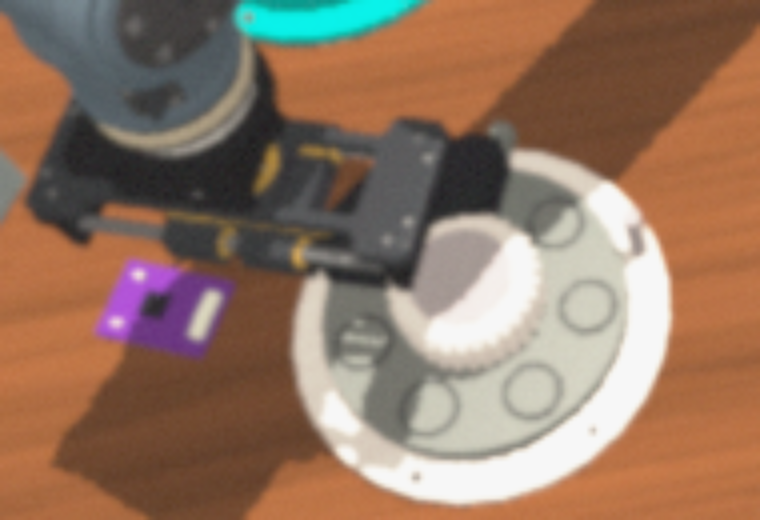

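View pics/w1.png

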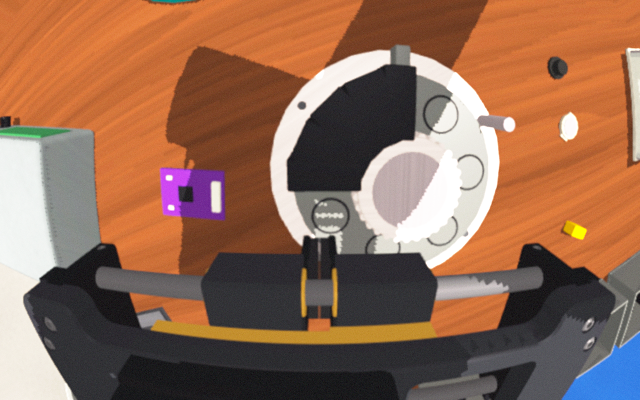

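The wrist picture shows the nose at (400,55), the post at (497,123) and the flat trailing face at row 190, columns 290–362. The closed fingertips are at (318,240), behind the face and parallel to it. I'll descend next.

>>> {"api": "step_arm", "payload": {"slide": [[-2,-2,15],[-2,-2,20],[0,0,20],[0,0,15],[0,0,8],[0,0,0],[0,0,0]], "twist": [0,0,0,0,0,0,0]}}

```text
time: 4.08
position: [0.5152, -0.3018, 0.0625]
tool_rot: [0.173, 0.985, -0.0, 0.001]
ft_force: [0.3, -0.2, -1.0]
grip_width: 0.0006
```

```bash
python3 -c "
from h import *
togo(.4910,-.2927)
c=robot.camera('wrist'); cv2.imwrite('pics/w2.png',c['color'])
"
```

```text
t 4.08 pos [ 0.5152 -0.3018  0.0625] yawx 160.05 togo mm [25.8  0.3 -0. ] F [ 0.34 -0.24 -0.96] q [-0.72  0.73  1.63 -0.    0.77 -1.94] tilt z [ 0.0011 -0.001  -1.    ] w 0.0006
```

View pics/w2.png

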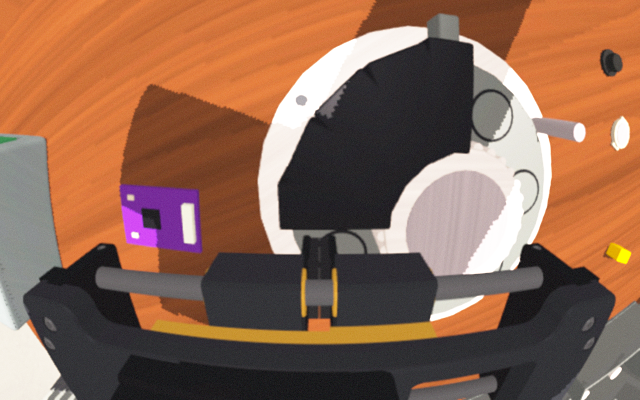

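>>> {"api": "step_arm", "payload": {"slide": [[8,0,0],[5,0,0],[3,0,0],[3.8,-0.4,0],[3.8,-0.4,0],[3.8,-0.4,0],[3.8,-0.4,0],[3.8,-0.4,0],[3.8,-0.4,0],[3.8,-0.4,0],[3.8,-0.4,0],[3.8,-0.4,0],[3.8,-0.4,0],[3.8,-0.4,0],[3.8,-0.4,0],[0,0,0]], "twist": [0,0,0,3,3,3,3,3,3,3,3,3,3,3,3,0]}}

```text
time: 5.47
position: [0.4603, -0.273, 0.0621]
tool_rot: [0.47, 0.883, -0.0, 0.0]
ft_force: [-0.3, -0.3, 1.2]
grip_width: 0.0004
```

```bash
python3 -c "
from h import *
togo(.5155,-.225)
c=robot.camera('wrist'); cv2.imwrite('pics/w3.png',c['color'])
"
```

```text
t 5.47 pos [ 0.4603 -0.273   0.0621] yawx 123.97 togo mm [ 9.  72.6  0. ] F [-0.32 -0.34  1.17] q [-0.74  0.69  1.79  0.    0.66 -1.34] tilt z [ 6.e-04 -4.e-04 -1.e+00] w 0.0004
```

View pics/w3.png

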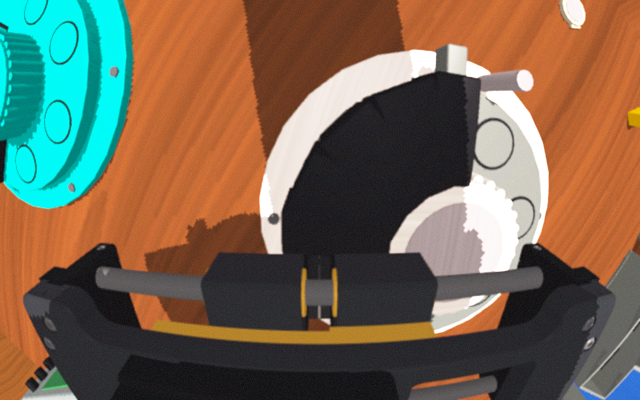

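The finger is pushing the sector. The nose at (452,58) is now close to the post, whose base is near (485,85). I'll continue slowly and watch the force.

>>> {"api": "step_arm", "payload": {"slide": [[2.5,-0.3,0],[2.5,-0.3,0],[2.5,-0.3,0],[2.5,-0.3,0],[2.5,-0.3,0],[2.5,-0.3,0]], "twist": [2,2,2,2,2,2]}}

```text
time: 6.02
position: [0.4521, -0.2618, 0.062]
tool_rot: [0.559, 0.829, -0.0, 0.001]
ft_force: [0.0, -1.4, 1.1]
grip_width: 0.0004
```

>>> {"api": "step_arm", "payload": {"slide": [[1.3,-0.1,0],[1.3,-0.1,0],[1.3,-0.1,0]], "twist": [1,1,1]}}

```text
time: 6.27
position: [0.4502, -0.2578, 0.0617]
tool_rot: [0.581, 0.814, -0.0, 0.0]
ft_force: [0.6, -1.7, -0.1]
grip_width: 0.0004
```

```bash
python3 -c "
from h import *
togo(.5155,-.225)
c=robot.camera('wrist'); cv2.imwrite('pics/w4.png',c['color'])
"
```

```text
t 6.27 pos [ 0.4502 -0.2578  0.0617] yawx 109.0 togo mm [ 9.8 72.4  0. ] F [ 0.56 -1.66 -0.11] q [-0.74  0.67  1.83 -0.    0.63 -1.07] tilt z [ 4.e-04 -6.e-04 -1.e+00] w 0.0004
```

View pics/w4.png

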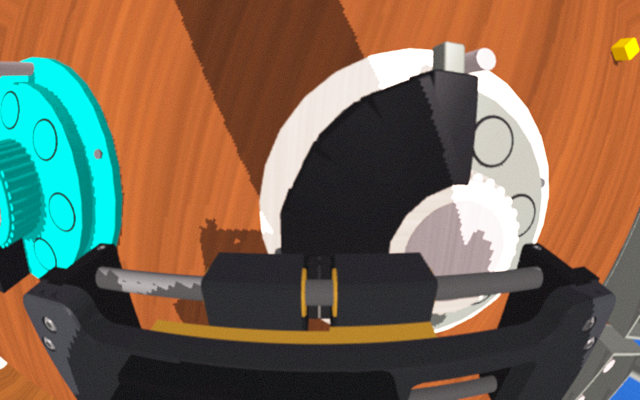

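Nose (450,55) is nearly at the post (484,60). I'll push on in small steps until the force rises.

>>> {"api": "step_arm", "payload": {"slide": [[1.3,-0.1,0],[1.3,-0.1,0],[1.3,-0.1,0],[0,0,0]], "twist": [1,1,1,0]}}

```text
time: 6.65
position: [0.4491, -0.2554, 0.0616]
tool_rot: [0.602, 0.799, -0.001, 0.001]
ft_force: [-1.8, -5.6, -0.5]
grip_width: 0.0004
```

>>> {"api": "step_arm", "payload": {"slide": [[1.3,-0.1,0],[1.3,-0.1,0],[0,0,0]], "twist": [1,1,0]}}

```text
time: 6.9
position: [0.4493, -0.2554, 0.0619]
tool_rot: [0.615, 0.789, -0.002, 0.004]
ft_force: [-2.2, -10.7, -2.2]
grip_width: 0.0011
```

```bash
python3 -c "
from h import *
togo(.5155,-.225)
c=robot.camera('wrist'); cv2.imwrite('pics/w5.png',cv2.resize(c['color'][20:280,240:580],None,fx=2.3,fy=2.3))
"
```

```text
t 6.9 pos [ 0.4493 -0.2554  0.0619] yawx 104.1 togo mm [13.3 71.6  0. ] F [ -2.15 -10.67  -2.19] q [-0.73  0.67  1.84 -0.01  0.62 -0.97] tilt z [ 0.0039 -0.0076 -1.    ] w 0.0011
```

View pics/w5.png

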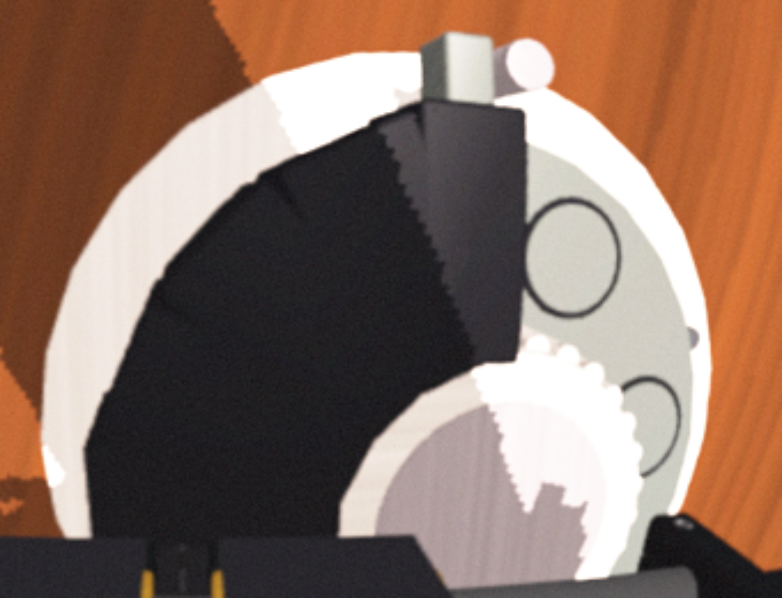

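The nose is against the post, the motion has stopped and the force has risen to 11 N, so the carousel is home. I'll back off and lift.

>>> {"api": "step_arm", "payload": {"slide": [[-3,0,0],[-8,0,0],[-10,0,0],[0,0,-20],[0,0,-35],[0,0,-35],[0,0,-30],[0,0,-10],[0,0,0]], "twist": [0,0,0,0,0,0,0,0,0]}}

```text
time: 7.7
position: [0.4543, -0.273, 0.1943]
tool_rot: [0.616, 0.788, -0.0, 0.003]
ft_force: [-0.0, 0.1, 0.7]
grip_width: 0.0005
```

```bash
python3 -c "
from h import *
togo(.5495,.2215)
c=robot.camera('wrist'); cv2.imwrite('pics/w6.png',c['color'])
"
```

```text
t 7.7 pos [ 0.4543 -0.273   0.1943] yawx 104.02 togo mm [456.7 212.2  -1.5] F [-0.04  0.13  0.72] q [-0.75  0.46  1.72  0.    0.95 -1.  ] tilt z [ 0.0047 -0.004  -1.    ] w 0.0005
```

View pics/w6.png

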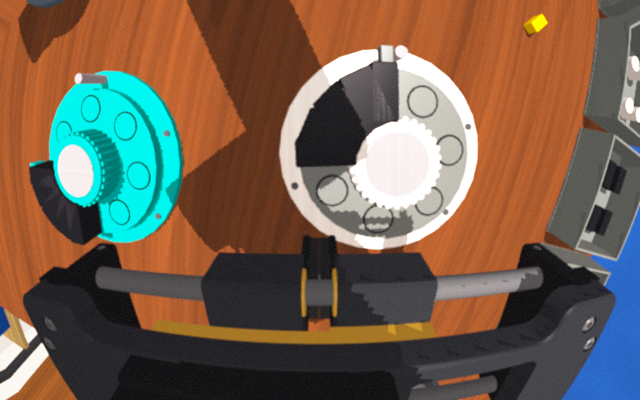

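>>> {"api": "step_arm", "payload": {"slide": [[15,9,0],[30,18.6,0],[30,18.6,0],[30,18.6,0],[30,18.6,0],[30,18.6,0],[30,18.6,0],[30,18.6,0],[30,18.6,0],[30,18.6,0],[30,18.6,0],[30,18.6,0],[30,18.6,0],[30,18.6,0],[30,18.6,0],[0,0,0]], "twist": [0,0,0,0,0,0,0,0,0,0,0,0,0,0,0,0]}}

```text
time: 9.08
position: [0.609, 0.2215, 0.1884]
tool_rot: [0.614, 0.79, 0.001, -0.002]
ft_force: [0.7, -1.0, -0.1]
grip_width: 0.0007
```

>>> {"api": "step_arm", "payload": {"slide": [[0,0,0],[0,0,0],[0,0,0],[0,0,0],[0,0,0],[0,0,0],[0,0,0],[0,0,0],[0,0,0],[0,0,0],[0,0,0],[0,0,0],[0,0,0]], "twist": [-3,-7,-7,-7,-7,-7,-7,-7,-7,-7,-4,0,0]}}

```text
time: 10.17
position: [0.6076, 0.215, 0.1892]
tool_rot: [0.053, 0.999, -0.0, -0.002]
ft_force: [-0.5, 0.4, 0.1]
grip_width: 0.0006
```

```bash
python3 -c "
from h import *
togo(.5495,.2215)
c=robot.camera('wrist'); cv2.imwrite('pics/w7.png',c['color'])
P=c['depth']; np.savez('w7.npz',**c)
"
```

```text
t 10.17 pos [0.6076 0.215  0.1892] yawx 173.89 togo mm [58.4  0.3  0.3] F [-0.47  0.43  0.1 ] q [ 0.17  0.61  1.43  0.    1.11 -1.3 ] tilt z [-4.4e-03 -7.0e-04 -1.0e+00] w 0.0006
```

View pics/w7.png

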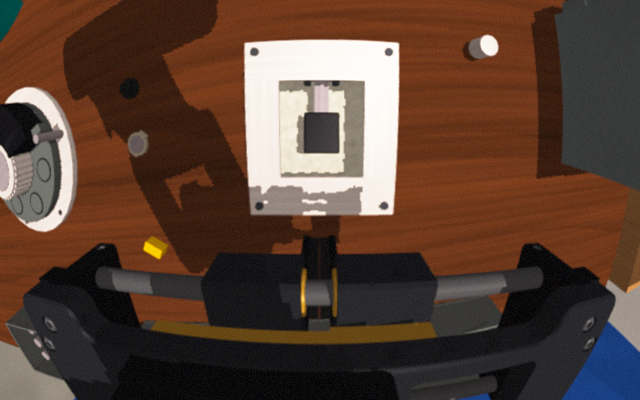

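```bash
cat >> h.py <<'E'
def fe(c,u,v,z):
    K=c["camera_matrix"]; a=np.array([u-K[0,2],v-K[1,2]]); r=np.hypot(*a); th=r/K[0,0]
    ray=np.r_[a/r*np.sin(th),np.cos(th)]; w=R.from_quat(c["orientation"]).as_matrix()@ray; o=np.array(c["origin"])
    return o+w*(z-o[2])/w[2]
E
python3 - <<'E'
from h import *
c=dict(np.load('w7.npz'))
im=c["color"][30:230,230:410]; cv2.imwrite('pics/w7c.png',cv2.resize(im,None,fx=3.5,fy=2.9))
f=lambda u,v,z:(fe(c,u,v,z)*1000).round(1)
print("win",[f(*p,.06)[:2] for p in ((279,80),(364,80),(364,178),(281,178))],np.mean([f(*p,.06)[:2] for p in ((279,80),(364,80),(364,178),(281,178))],0))
q=[f(*p,.042)[:2] for p in ((305,113),(339,113),(340,154),(304,154))]; print("pad",q,np.mean(q,0))
q=[f(*p,.06)[:2] for p in ((245,43),(399,43),(394,215),(250,215))]; print("frame",q,np.mean(q,0))
E
```

```text
win [array([498., 192.]), array([505.8, 265.9]), array([594.4, 258.3]), array([586.2, 182.6])] [546.1 224.7]
pad [array([530.4, 210.5]), array([533.8, 242.1]), array([572.9, 239.2]), array([569.2, 205.1])] [551.575 224.225]
frame [array([459.2, 165.4]), array([473.4, 301.3]), array([633.7, 285.2]), array([618.8, 147.4])] [546.275 224.825]
```

View pics/w7c.png

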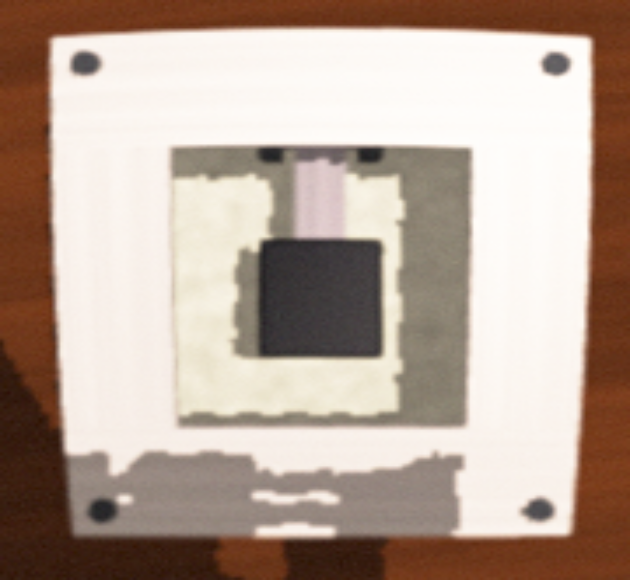

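>>> {"api": "step_arm", "payload": {"slide": [[9,0,0],[16,1,0],[16,1,0],[12,0,0],[4,0,0],[0,0,0],[0,0,0]], "twist": [0,0,0,0,0,0,0]}}

```text
time: 10.8
position: [0.5526, 0.2236, 0.1918]
tool_rot: [0.052, 0.999, 0.0, 0.001]
ft_force: [1.0, 0.3, 0.3]
grip_width: 0.0008
```

```bash
python3 -c "
from h import *
togo(.551,.223)
c=robot.camera('wrist'); cv2.imwrite('pics/w8.png',c['color'])
c=robot.camera('scene'); cv2.imwrite('pics/s8.png',cv2.resize(c['color'][150:290,340:480],None,fx=4,fy=4))
"
```

```text
t 10.8 pos [0.5526 0.2236 0.1918] yawx 174.02 togo mm [ 1.5 -0.7 -0. ] F [1.   0.33 0.3 ] q [ 0.2   0.55  1.56 -0.    1.04 -1.27] tilt z [ 1.e-03  1.e-04 -1.e+00] w 0.0008
```

View pics/w8.png

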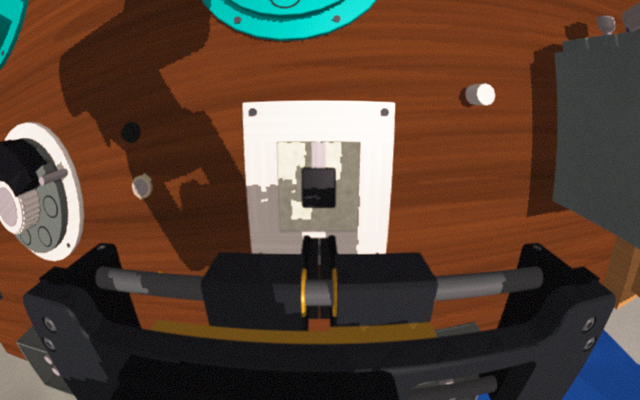

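View pics/s8.png

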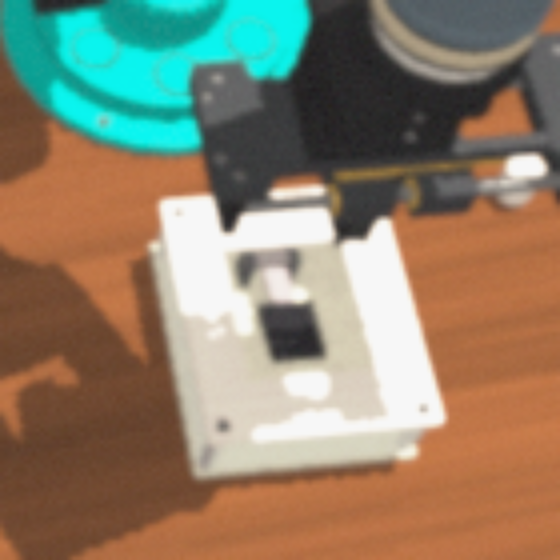

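>>> {"api": "step_arm", "payload": {"slide": [[1,0,15],[0,0,25],[0,0,25],[0,0,20],[0,0,12],[0,0,3],[0,0,0]], "twist": [0,0,0,0,0,0,0]}}

```text
time: 11.48
position: [0.5514, 0.2234, 0.0907]
tool_rot: [0.052, 0.999, -0.0, -0.001]
ft_force: [-0.7, 0.8, 0.4]
grip_width: 0.0003
```

```bash
python3 -c "
from h import *
togo(.551,.223)
c=robot.camera('wrist'); cv2.imwrite('pics/w9.png',c['color'])
c=robot.camera('scene'); cv2.imwrite('pics/s9.png',cv2.resize(c['color'][150:290,340:480],None,fx=4,fy=4))
"
```

```text
t 11.48 pos [0.5514 0.2234 0.0907] yawx 174.0 togo mm [ 0.4 -0.4  0. ] F [-0.73  0.78  0.38] q [ 0.2   0.69  1.63 -0.    0.83 -1.27] tilt z [-1.3e-03 -3.0e-04 -1.0e+00] w 0.0003
```

View pics/w9.png

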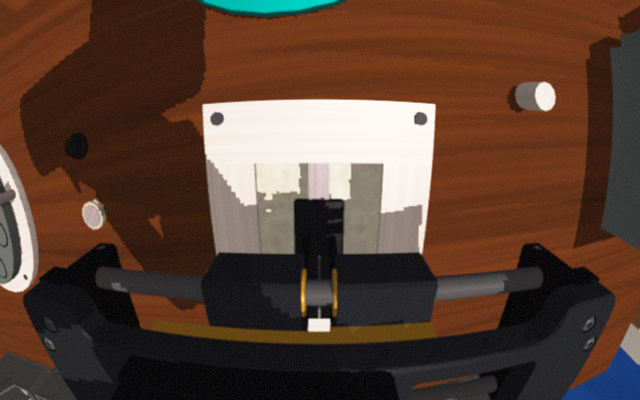

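View pics/s9.png

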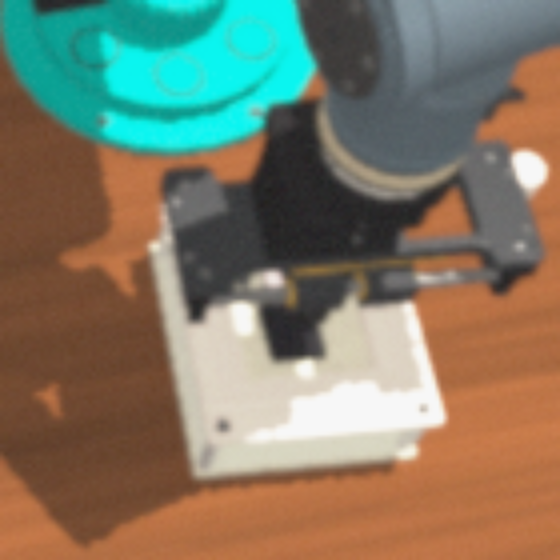

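The fingers are centred in the window: its sides are at columns 255 and 383, with the fingers at 318. I'll go down through it.

>>> {"api": "step_arm", "payload": {"slide": [[0,0,6],[0,0,8],[0,0,8],[0,0,4],[0,0,3],[0,0,3],[0,0,3]], "twist": [0,0,0,0,0,0,0]}}

```text
time: 12.17
position: [0.5516, 0.2235, 0.0564]
tool_rot: [0.052, 0.999, -0.0, 0.0]
ft_force: [0.1, -0.6, 1.3]
grip_width: 0.0002
```

>>> {"api": "step_arm", "payload": {"slide": [[0,0,2],[0,0,2],[0,0,2],[0,0,0]], "twist": [0,0,0,0]}}

```text
time: 12.5
position: [0.5518, 0.2237, 0.0505]
tool_rot: [0.052, 0.999, 0.0, 0.0]
ft_force: [0.8, -0.7, 0.3]
grip_width: 0.0005
```

```bash
python3 -c "
from h import *
for i in range(1):
  togo(.551,.223)
c=robot.camera('wrist'); cv2.imwrite('pics/w10.png',cv2.resize(c['color'][80:280,180:460],None,fx=2.8,fy=2.8))
togo(.551,.223)
c=robot.camera('scene'); cv2.imwrite('pics/s10.png',cv2.resize(c['color'][190:280,370:460],None,fx=6,fy=6))
togo(.551,.223)
"
```

```text
t 12.5 pos [0.5518 0.2237 0.0505] yawx 174.02 togo mm [ 0.7 -0.7 -0. ] F [ 0.82 -0.67  0.28] q [ 0.2   0.75  1.64  0.    0.75 -1.27] tilt z [ 9.e-04  3.e-04 -1.e+00] w 0.0005
t 12.55 pos [0.5514 0.2237 0.0505] yawx 174.01 togo mm [ 0.3 -0.7 -0. ] F [-0.22  0.7   0.57] q [ 0.2   0.75  1.64  0.    0.75 -1.27] tilt z [-0.e+00  2.e-04 -1.e+00] w 0.0009
t 12.6 pos [0.5512 0.2237 0.0505] yawx 174.01 togo mm [ 0.1 -0.7 -0. ] F [0.44 0.03 0.72] q [ 0.2   0.75  1.64  0.    0.75 -1.27] tilt z [-4.e-04  2.e-04 -1.e+00] w 0.0006
```

View pics/w10.png

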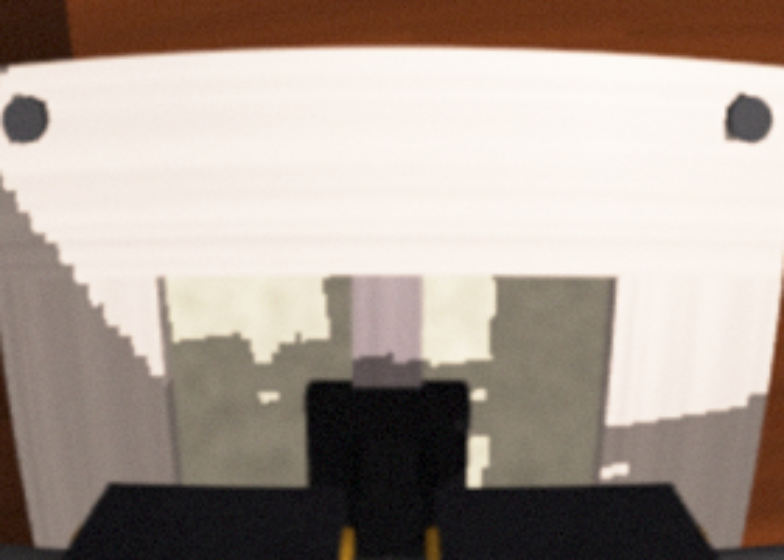

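View pics/s10.png

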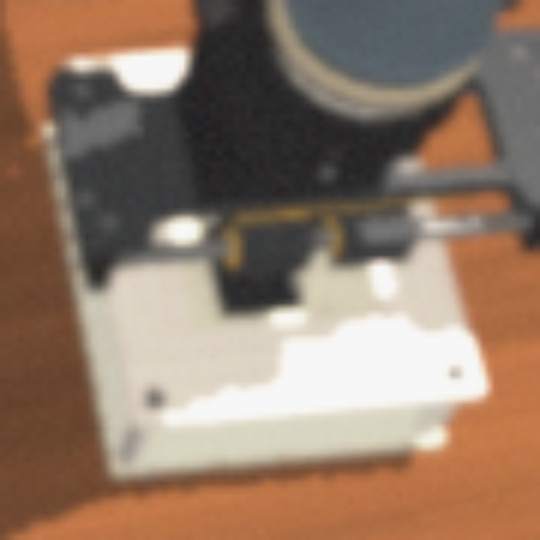

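>>> {"api": "step_arm", "payload": {"slide": [[0,0,2],[0,0,2],[0,0,0]], "twist": [0,0,0]}}

```text
time: 12.85
position: [0.5513, 0.2237, 0.0463]
tool_rot: [0.052, 0.999, 0.0, 0.0]
ft_force: [0.3, 0.1, 1.2]
grip_width: 0.0003
```

>>> {"api": "step_arm", "payload": {"slide": [[0,0,2],[0,0,1],[0,0,0]], "twist": [0,0,0]}}

```text
time: 13.1
position: [0.5513, 0.2237, 0.0436]
tool_rot: [0.052, 0.999, 0.0, -0.0]
ft_force: [-0.4, 0.0, 3.2]
grip_width: 0.0001
```

>>> {"api": "step_arm", "payload": {"slide": [[0,0,1],[0,0,1],[0,0,0]], "twist": [0,0,0]}}

```text
time: 13.35
position: [0.5513, 0.2237, 0.0432]
tool_rot: [0.052, 0.999, 0.0, 0.0]
ft_force: [-2.4, -0.6, 13.0]
grip_width: 0.0003
```

There is a hard stop at TCP z = 43 mm, which puts the tip at 26 mm. That is the pad's fully-down height, at 13 N. I'll lift straight out.

>>> {"api": "step_arm", "payload": {"slide": [[0,0,0.5],[0,0,0],[0,0,-4],[0,0,-10],[0,0,-20],[0,0,-30],[0,0,-30],[0,0,-30],[0,0,-20],[0,0,-5],[0,0,0]], "twist": [0,0,0,0,0,0,0,0,0,0,0]}}

```text
time: 14.27
position: [0.552, 0.2238, 0.1916]
tool_rot: [0.052, 0.999, 0.0, 0.002]
ft_force: [-0.3, -0.5, -0.4]
grip_width: 0.0007
```

>>> {"api": "step_arm", "payload": {"slide": [[-10,0,0],[-25,0,0],[-25,0,0],[-15,0,0],[-5,0,0],[0,0,0],[0,0,0],[0,0,0]], "twist": [0,0,0,0,0,0,0,0]}}

```text
time: 14.93
position: [0.6292, 0.2153, 0.1888]
tool_rot: [0.052, 0.999, -0.0, -0.002]
ft_force: [0.1, -0.2, -0.5]
grip_width: 0.0005
```

```bash
python3 -c "
from h import *
togo(.551,.223)
c=robot.camera('wrist'); cv2.imwrite('pics/w11.png',c['color'])
f=lambda u,v,z:(fe(c,u,v,z)*1000).round(1)
s=robot.camera('scene'); P=cloud(s); print('pad px depth pts (scene)',P[229:238:3,411:416:2,2].round(4))
cv2.imwrite('pics/s11.png',s['color'])
"
```

```text
t 14.93 pos [0.6292 0.2153 0.1888] yawx 174.04 togo mm [78.6 -0.5  0.3] F [ 0.13 -0.2  -0.46] q [ 0.16  0.64  1.37  0.    1.14 -1.3 ] tilt z [-3.5e-03 -4.0e-04 -1.0e+00] w 0.0005
pad px depth pts (scene) [[0.2882 0.2866 0.2872]
 [0.2862 0.287  0.2891]
 [0.2863 0.2892 0.2859]]
```

View pics/w11.png

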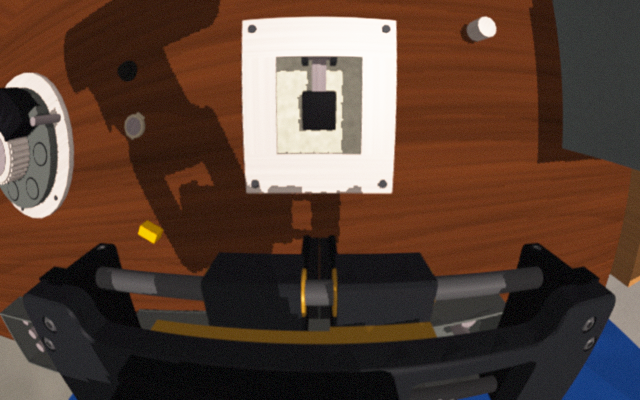

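View pics/s11.png

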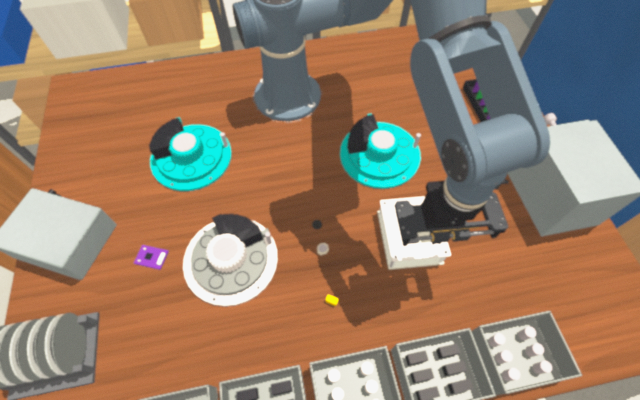

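```bash
python3 -c "
from h import *
c=robot.camera('wrist'); K=c['camera_matrix']
Rm=R.from_quat(c['orientation']).as_matrix()
for n,(u,v) in dict(pad=(319,111),padfar=(319,97),padnear=(319,125),frame=(260,100),frame2=(380,120),floor=(350,130)).items():
    a=np.array([u-K[0,2],v-K[1,2]]); r=np.hypot(*a); th=r/K[0,0]; d=c['depth'][v,u]
    p=np.r_[a/r*np.tan(th),1]*d; print(n,(Rm@p+c['origin']).round(4))
s=robot.camera('scene'); cv2.imwrite('pics/s12.png',cv2.resize(s['color'][200:310,130:290],None,fx=5,fy=5))
w=dict(np.load('w7.npz'))
for v in (115,132,150):
    u=322; a=np.array([u-K[0,2],v-K[1,2]]); r=np.hypot(*a); th=r/K[0,0]; d=w['depth'][v,u]
    p=np.r_[a/r*np.tan(th),1]*d; print('before',(R.from_quat(w['orientation']).as_matrix()@p+w['origin']).round(4))
"
```

```text
pad [0.5526 0.224  0.0237]
padfar [0.5387 0.2255 0.0267]
padnear [0.5666 0.2226 0.0236]
frame [0.5359 0.1734 0.0602]
frame2 [0.5648 0.2773 0.0605]
floor [0.5762 0.2546 0.0065]
before [0.5341 0.2261 0.0391]
before [0.5501 0.2244 0.0422]
before [0.5669 0.2226 0.0448]
```

View pics/s12.png

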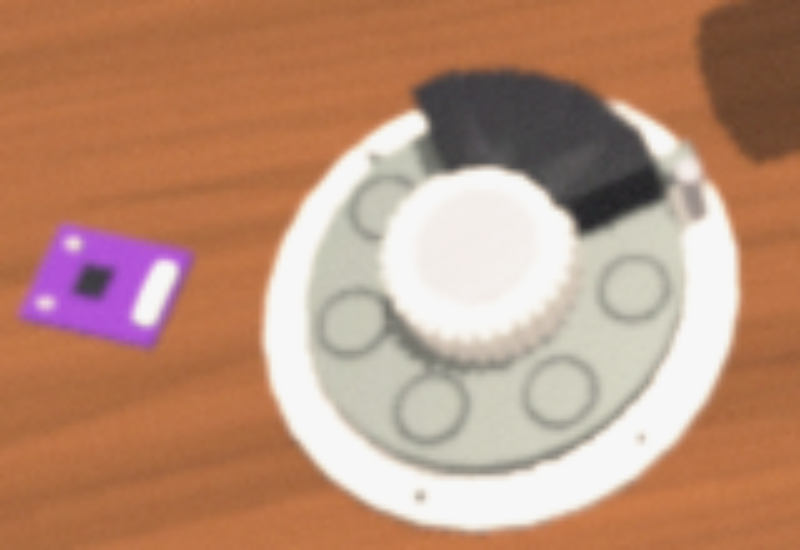

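The pad is down at about 24 mm (42 mm before). The nose is on the post at (685,175) in the crop, and the board lies where it was. I'll hand in.

```bash
python3 -c "
from rig import robot
print(robot.hand_in())"
```

```text
the job is handed in; nothing more can be done
None
```

The carousel is home against its post and the lever is locked down. I handed the job in at about 15 s of the 48 s allowed; `robot.hand_in()` gives no verdict.

- **Carousel:** I pushed the aluminium carousel (not the turquoise ones) clockwise with the closed fingers on the sector's trailing face. The nose met the post, motion stopped, and the force rose to about 11 N. The last scene picture still shows the nose on the post.
- **Lever:** I then went down through the middle of the guard window and pressed the pad to its hard stop, at about 13 N with the fingertips at 26 mm. I lifted straight out. After retreating, the pad measured about 24 mm high, against 42 mm before and 25 mm given for fully down.
- **Clearance:** The only marked force rises were at the carousel's stop and the lever's stop. With the arm clear, the wrist force was about 0.5 N, which is noise. The loose parts looked unmoved in the last pictures; I did not measure their positions again.

**Checks that failed or disagreed:**
- For most of the press the force read only 0.3–1.3 N instead of the stated 2.5 N. It rose to 3.2 N just before the stop.
- The scene camera's pad height check after the press was useless because the gripper blocked its view, so the pad height comes from the wrist camera.
- Positions from the different cameras differed by 2–4 mm, well inside the margins.

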